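# Pack the lock body tight in the clamping jig

### The job

Fold the jig's grey flap fully back, off the gap, then pack the gap between the brass lock body and the near jaw: draw aluminium shims from the rack and stand them against the lock body, one or two as the gap needs, until the wooden wedge can take up the rest. Push the wedge down thin end first and upright, between shims and jaw until you feel it bind, before it reaches the bed, and the lock body is pressed firmly on the fence; finish while still gripping the wedge and pressing it down, so that everything stays tight. Leave the wheel, padlock and lock cylinder beyond the work alone.

Things in the scene. Friction and masses are not known exactly. Their poses are not given: they have to be found in the camera images.
- jig: the clamping jig: a dark steel bed 130 x 80 mm, 12 mm thick, fixed to the desk. Origin: centre of its underside. Its x axis points from the jaw to the fence (roughly away from the robot; a tall key mill stands to the right of the work, between it and the arm's start), y along the fence and jaw, z up
- fence: fixed upright steel fence on the far end of the jig bed, 16 mm thick, 60 mm wide along jig y, 56 mm tall above the bed (68 mm above the desk). Origin: foot of its inner face, on the bed, 38 mm along jig x from the jig's origin; its inner face looks along jig -x
- jaw: steel near jaw, fixed on the bed, its distance from the fence differs each time. Origin: foot of its inner face, on the bed (12 mm above the desk), in line with the jig's centre; axes as the jig's. Inner face 60 mm wide, 42 mm tall; 8 to 14 mm behind it a plate 50 mm tall carries the flap hinge. The gap to be packed is the distance jaw to fence less the lock body's 22 mm: 20 to 35 mm
- jaw_top (a point): top edge of the jaw's inner face, in the middle of its width, 42 mm above the bed; axes as the jig's
- flap (a joint): grey steel flap hinged along the jaw's top. Its angle in rad: 0 = closed, lying level over the gap towards the fence; 1.57 = upright; 2.4 = folded fully back over the jaw (towards jig -x), against its stop. Starts at 1.0 to 1.35. A stiff hinge (0.08 N m) keeps it where it is left. Can be pushed over by its free edge with shut fingers
- flap_hinge (a point): hinge axis of the flap, mid-width: 11 mm behind the jaw's inner face and 54 mm above the bed; the axis runs along jig y
- flap_edge (a point): middle of the flap's free edge, 45 mm from the hinge axis; the flap is 54 mm wide along the hinge and 4 mm thick
- lock_body: loose brass padlock body with two dark shackle holes on top, standing on the bed in front of the fence, 22 mm thick along jig x, 40 mm wide, 54 mm tall, 0.3 kg. Origin: centre of its underside. It stands 0 to 1.5 mm off the fence
- lock_center (a point): centre of the brass padlock body
- rack: fixed wooden rack 120 x 58 mm, 34 mm tall, with a 6 mm floor; three shims and the wedge stand in its slots in a row along rack x (shims at -42, -18, +6 mm, wedge at +40 mm). Origin: centre of its underside. Things are drawn straight up out of it
- wedge: loose hardwood wedge, 100 mm tall, 44 mm wide along its y, 70 g, thin end down. Origin on its underside. Flat upright face at x = +10 mm; thin end from x = +5 to +10 mm; the -x face slopes: thickness 5 mm at the tip, 0.33 mm more per mm of height, 25 mm at 60 mm up; above that a straight grip head, x = -15 to +10 mm. In the gap its +x face goes to the shims, the slope to the jaw's top edge
- wedge_center (a point): point in the wedge half-way up (50 mm above its tip), 10 mm behind its upright +x face; axes as the wedge's
- wedge_tip (a point): the wedge's thin lower end, middle, 2.5 mm behind its upright face
- shim0: loose aluminium shim plate, 9 mm thick along its x, 34 mm wide along its y, 88 mm tall (the top 5 mm is 26 mm wide), standing on end in the rack; origin: centre of its underside. The three shims are alike; 60 g; on the bed one stands free, but topples if tilted over 6 degrees
- shim0_center (a point): centre of that shim plate, 44 mm above its underside; x through its thickness, y across its width
- shim1: loose aluminium shim plate, 9 mm thick along its x, 34 mm wide along its y, 88 mm tall (the top 5 mm is 26 mm wide), standing on end in the rack; origin: centre of its underside. The three shims are alike; 60 g; on the bed one stands free, but topples if tilted over 6 degrees
- shim1_center (a point): centre of that shim plate, 44 mm above its underside; x through its thickness, y across its width
- shim2: loose aluminium shim plate, 9 mm thick along its x, 34 mm wide along its y, 88 mm tall (the top 5 mm is 26 mm wide), standing on end in the rack; origin: centre of its underside. The three shims are alike; 60 g; on the bed one stands free, but topples if tilted over 6 degrees
- shim2_center (a point): centre of that shim plate, 44 mm above its underside; x through its thickness, y across its width
- cutter_wheel: bystander: toothed steel cutter wheel 60 mm across, 10 mm thick, lying beyond the work
- padlock: bystander: brass padlock 50 x 57 x 13 mm with steel shackle, lying beyond the work
- lock_cylinder: bystander: brass lock cylinder 66 x 43 x 17 mm, lying beyond the work
Not all that is in view belongs to the job. What is shaped like the shim2 but green is not meant.

How it is judged:
By the outcome, as a careful person would: the job done as asked, in the order asked, and still so for the second after the job is handed in, while the arm keeps its last pose, push and grip.
It also fails if it takes over 67 s, if anything falls off the work surface, if the arm or the gripper's body presses on something with over 40 N, if the wrist force passes 120 N, or if a joint passes its speed limit or range.

### The arm

A 7-joint arm with a two-finger parallel gripper is mounted at the origin on a cart in front of the work surface, level with it; the furniture and walls round the work are solid. World frame = base frame: x ahead of the robot, y to its left, z up, the work surface at z = 0. Lengths are in m, angles in rad, forces in N, time in s.
With the tool pointing down it reaches from about 0.4 to 0.85 m from the base axis. Payload 4.5 kg.
Tool frame: the origin (TCP) lies midway between the tips of the shut fingers; the grasp point (between the pads) lies 19 mm behind it; x points along the fingers, y is the direction in which the jaws open and shut, and the axes are right-handed (so a half turn about x gives the same grasp; the last joint's range is limited). The gripper opens to 88 mm and grips with 3 to 60 N. Pads are 18 mm wide; open, the fingers measure 123 mm over their backs; the gripper's body (75 mm by 187 mm) begins 45 mm behind the grasp point.
Start: joints at [-1.115, 0.689, -0.195, 1.565, 0.157, 0.902, -0.215], TCP at [0.256, 0.57, 0.239] pointing down, gripper open.
Joint ranges: [-3.01, 3.01], [-0.46, 2.08], [-1.47, 1.51], [0.13, 2.56], [-1, 4.14], [0.04, 2.09], [-2.66, 2.66]. Speed limits (rad/s): [2.57, 2.57, 3.14, 3.14, 3.14, 3.14, 3.14].

### API

Orientations are given as a 3x3 rotation matrix whose columns are the frame's x, y, z axes.
In Python, from plant import * gives the robot as it stands.
- The arm moves only by the tool apply_moves, never from a script. Its arguments are lists of equal length, an entry for each row: "hand": the closure, from -1 (fully open) to 1 (shut), so that 0 is half open; "xyz": the shift along the tool's x, y, z in cm, a list of three; "turn": the turn, a rotation vector about the tool's x, y, z in degrees, a list of three. In form: {"hand": [hand, ...], "xyz": [[x, y, z], ...], "turn": [[ax, ay, az], ...]}. A call has 1 to 20 rows; each row is the pose to reach, as a shift and turn from the pose commanded when the call began, along the tool's axes at that moment; what a row does not reach only later rows make up. A row lasts 1/10 s, in which the tool goes at most 50 mm and 8.59 degrees, less where a joint would pass 70% of its speed; a pose out of reach is approached as far as the arm can. A call with a gripper value outside its range is refused whole. The fingers move at their own pace and stop on an object; "force" is the grip in N (left out, the last holds). Time passes only in rows, so rows that repeat a pose let the fingers close. It gives the time, the measured TCP pose, the force and the opening at its end, in the units of the state.
- observe(): the state, without advancing time (a new reading comes with each control period).
- grab_frame(name): name is "scene" or "top"; returns a dict with "frame" (384x512x3 uint8, red, green, blue), "camera_matrix" (3x3 intrinsics, pixels), "T" (4x4, takes a point from camera to world coordinates). Camera axes: x right, y down, z forward; pixel columns grow to the right and rows downward; lengths in m; the calibration is good to about 2 mm. A picture is of the moment at which its call begins. There is no depth.
- sign_off(): hands the job in, once; it reports no verdict.
Trained networks look in a picture, given as the dict that the camera call returned (one of the last four; its "shot" number tells which), for a name from the list of things; names that differ only in an ending like _2 or _b are one class to them, and where a whole thing is asked for, a point or a joint stands for the part that bears it (a point fixed in the world has none). Each returns a list of dicts, best first, with "p" (0 to 1); they miss things now and then, are a little off and sometimes report something else, mostly with a low value. They report only what shows in the picture. A call takes as long as a camera call. They do not tell look-alikes from the thing itself.
- trace(picture, query): "pixels" (384x512 bool, what is visible of it) and "position" ([column, row] in pixels, amid what is visible of it).
The state is a dict: "time_s": time; "q": joint angles; "qd": joint speeds; "joint_torque": joint torques, N m; "tcp_pos": TCP position; "orientation": TCP orientation; "force": force on the tool from outside, world axes, zero at the start; "torque": the same for the moment, N m; "grip_width": finger opening in m.
Only numpy, scipy, OpenCV 4.12 (cv2) and the standard library are available. Lean on these libraries where they do the work, as an engineer would, in place of code of your own. Each camera call takes 0.05 s, during which the arm holds its last target.

## Working session

There is one attempt and no reset: what is moved stays moved. The work goes in short steps, Python scripts to look and compute and a tool call to move; the robot and the scene stay as the last step left them, time stands still between calls to the robot, and variables do not carry over. Pictures are saved under pics/ and viewed, and the job is handed in when it is done.

Besides the shell and the picture viewer there is one more tool, called after "Request:" as name(argument=value, ...), one argument or row to a line, values as JSON. apply_moves: Moves the arm, as the interface text tells. Its arguments: {"type":"object","properties":{"hand":{"type":"array","items":{"type":"number"}},"xyz":{"type":"array","items":{"type":"array","items":{"type":"number"}}},"turn":{"type":"array","items":{"type":"array","items":{"type":"number"}}},"force":{"type":"number"}},"required":["hand","xyz","turn"]}

```bash
ls; mkdir -p pics
cat > h.py <<'E'
from plant import *
import numpy as np, cv2
def save(f,name,crop=None,scale=1):
    im=f["frame"][:,:,::-1]
    if crop: c0,r0,c1,r1=crop; im=im[r0:r1,c0:c1]
    im=cv2.resize(im,None,fx=scale,fy=scale,interpolation=cv2.INTER_CUBIC)
    cv2.imwrite("pics/"+name,im)
def proj(f,P):
    P=np.atleast_2d(P); T=np.linalg.inv(f["T"]); c=P@T[:3,:3].T+T[:3,3]
    u=c@f["camera_matrix"].T; return u[:,:2]/u[:,2:]
def ray(f,px):
    d=np.linalg.inv(f["camera_matrix"])@np.array([px[0],px[1],1.0]); d=f["T"][:3,:3]@d
    return f["T"][:3,3],d
def atz(f,px,z):
    o,d=ray(f,px); return o+d*(z-o[2])/d[2]
E
python3 - <<'E'
from h import *
s=grab_frame("scene");t=grab_frame("top")
save(s,"s0.png",scale=1.5);save(t,"t0.png",scale=1.5)
for f in(s,t):print(f["camera_matrix"].round(1).tolist(),f["T"].round(3).tolist(),f["shot"])
o=observe();print(o)
import pickle;pickle.dump((s,t),open("f0.pkl","wb"))
E
```

```text
pics
[[367.4, 0.0, 257.0], [0.0, 367.4, 187.6], [0.0, 0.0, 1.0]] [[0.817, -0.289, 0.5, 0.168], [-0.577, -0.377, 0.724, -0.349], [-0.02, -0.88, -0.475, 0.478], [0.0, 0.0, 0.0, 1.0]] 1
[[391.2, 0.0, 261.1], [0.0, 391.2, 193.9], [0.0, 0.0, 1.0]] [[0.002, -0.978, 0.208, 0.439], [-1.0, -0.003, -0.005, 0.246], [0.005, -0.208, -0.978, 0.902], [0.0, 0.0, 0.0, 1.0]] 2
{'time_s': 0.1, 'q': array([-1.11516777,  0.68985524, -0.19453108,  1.56623365,  0.1573276 ,
        0.90251513, -0.21507509]), 'qd': array([ 6.99064989e-04, -1.63803738e-03, -3.90783386e-07, -5.36510216e-04,
       -1.19066213e-03,  2.29316313e-03,  1.32968257e-03]), 'joint_torque': array([-2.91535231e-03, -5.28499496e+01, -1.27180159e+00, -1.53839278e+01,
       -5.26220386e-02,  1.98239715e-03,  3.73993930e-05]), 'tcp_pos': array([0.2557038 , 0.56967939, 0.23802023]), 'orientation': array([[-5.32433621e-04,  4.09313970e-01,  9.12393441e-01],
       [-1.52687010e-03,  9.12392174e-01, -4.09314293e-01],
       [-9.99998693e-01, -1.61103895e-03,  1.39180994e-04]]), 'force': array([-0.5721561, -0.1330119, -0.142518 ]), 'torque': array([0.0435485 , 0.04024497, 0.00495523]), 'grip_width': 0.08825763492155857}
```

View pics/s0.png

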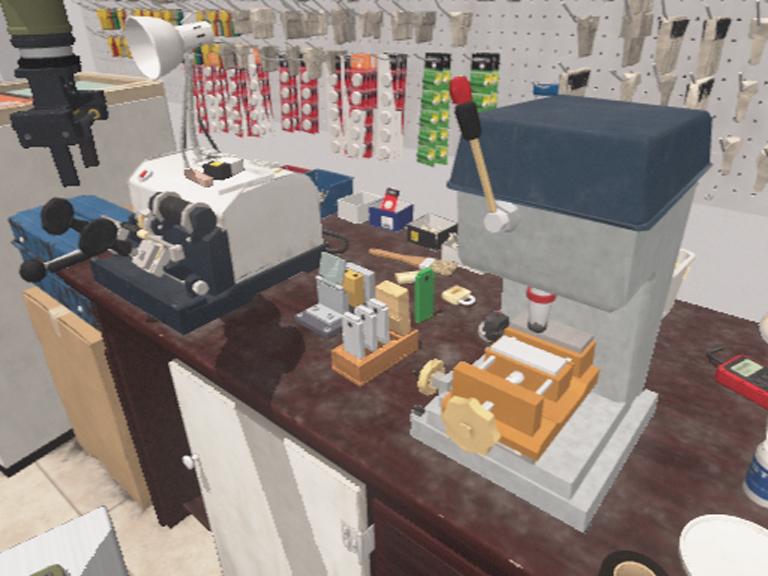

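View pics/t0.png

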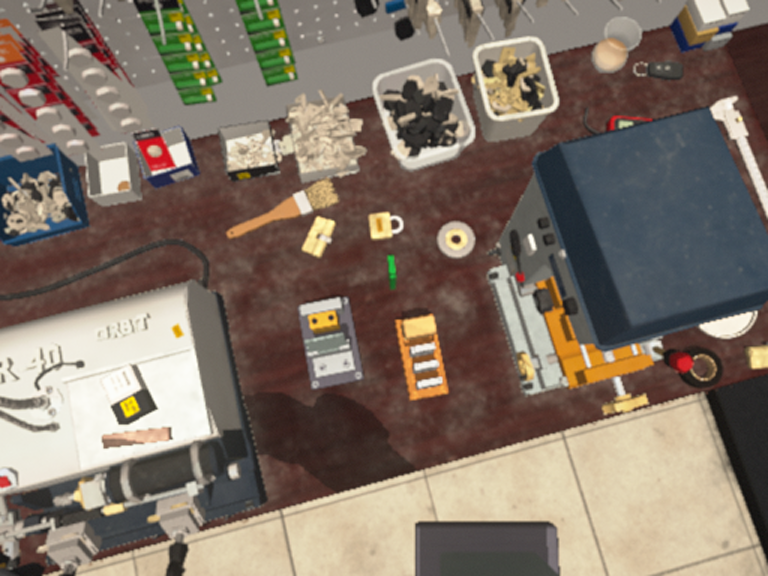

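Run:
```python
from h import *
import pickle;s,t=pickle.load(open("f0.pkl","rb"))
save(t,"t0c.png",(185,130,325,280),5)
save(s,"s0c.png",(185,150,335,260),5)
for n,P in [("base",[0,0,0]),("tcp",[.256,.57,.239])]:print(n,proj(t,P)*1.5,proj(s,P)*1.5)
for n,p in [("jigc",(330,340)),("rack",(422,355)),("wheel",(456,240)),("millcorner",(210,290))]: print(n,atz(t,np.array(p)/1.5,0.0))
```

```text
base [[569.4299856  748.07681115]] [[-72.20842491 750.78362024]]
tcp [[ 75.36282749 595.13417203]] [[ 81.9447938  173.08005996]]
jigc [0.55273404 0.33605141 0.        ]
rack [0.52990238 0.19424066 0.        ]
wheel [0.71411024 0.13805333 0.        ]
millcorner [0.63113171 0.52612061 0.        ]
```

View pics/t0c.png

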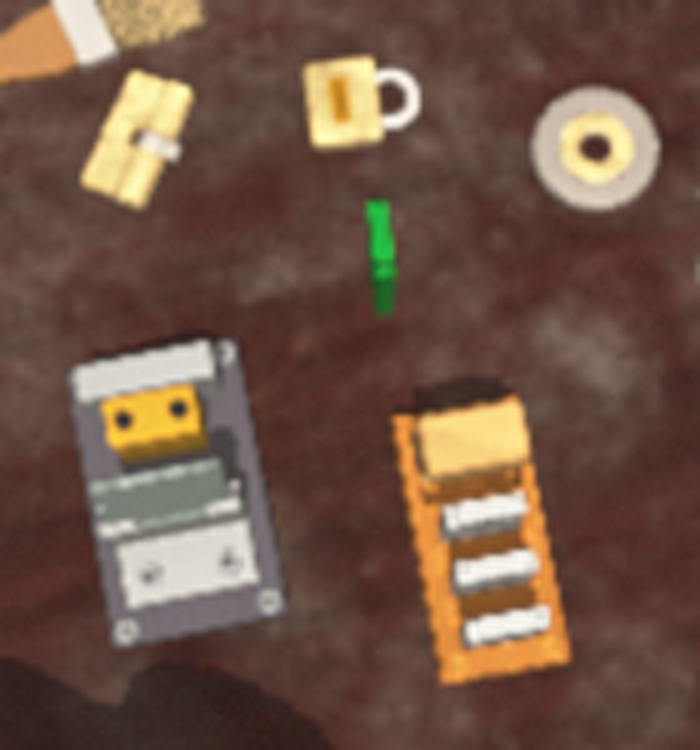

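View pics/s0c.png

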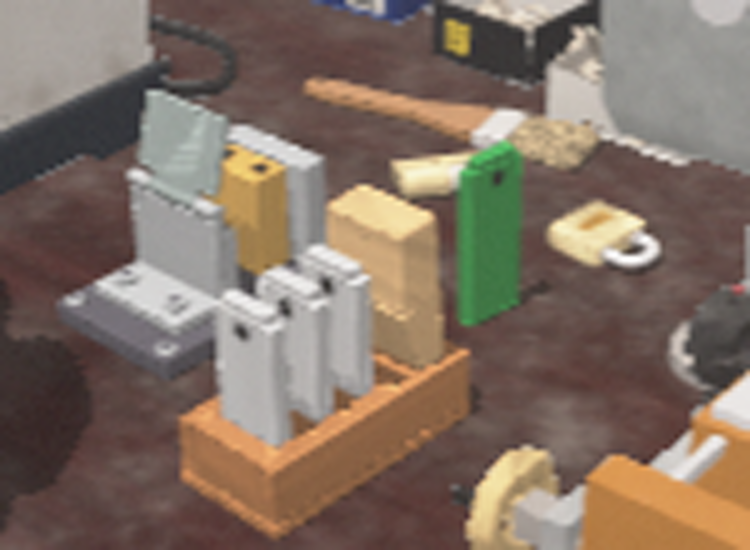

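Run:
```python
from h import *
import pickle;s,t=pickle.load(open("f0.pkl","rb"))
save(t,"t0j.png",(192,192,247,264),8)
save(t,"t0r.png",(258,200,304,272),8)
save(s,"s0j.png",(192,162,256,230),8)
save(s,"s0r.png",(215,180,285,262),7)
```

```text
(no output)
```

View pics/t0j.png

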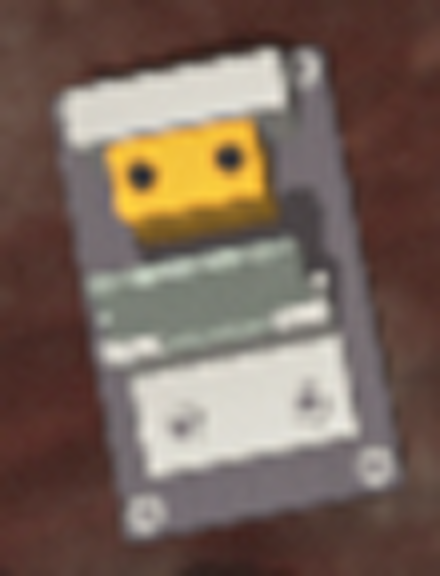

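View pics/t0r.png

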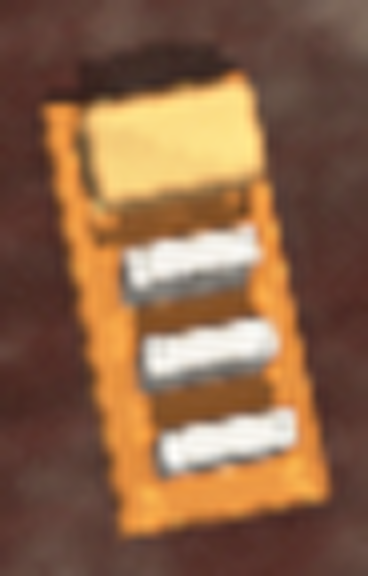

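View pics/s0j.png

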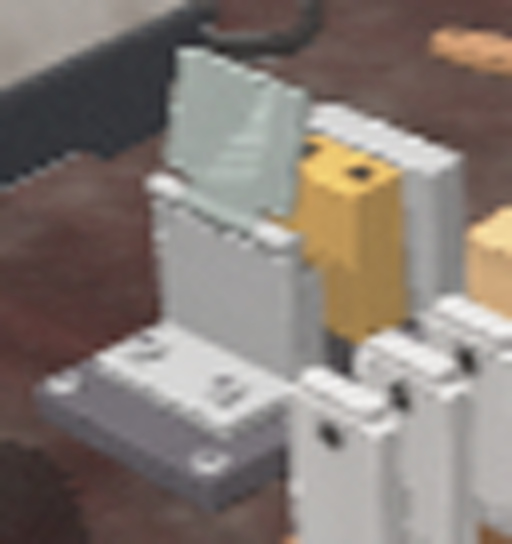

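View pics/s0r.png

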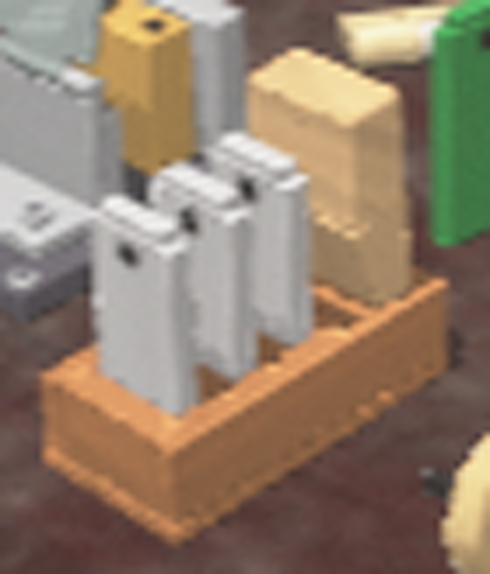

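```bash
cat > fit.py <<'E'
from h import *
import pickle;s,t=pickle.load(open("f0.pkl","rb"))
from scipy.optimize import least_squares
def src(p,c,sc): return (np.array(p)+.5)/sc-.5+np.array(c)
def T2(p,P):
    c,sn=np.cos(p[2]),np.sin(p[2]);P=np.array(P,float)
    return np.array([p[0]+c*P[0]-sn*P[1],p[1]+sn*P[0]+c*P[1],P[2]])
tj=lambda p:(t,src(p,(192,192),8)); sj=lambda p:(s,src(p,(192,162),8))
tr=lambda p:(t,src(p,(258,200),8)); sr=lambda p:(s,src(p,(215,180),7))
m=1e-3
def fit(obs,x0,names):
    def r(x):return np.concatenate([proj(o[0],T2(x,np.array(P)*m))[0]-o[1] for o,P in obs])
    R=least_squares(r,x0,loss="soft_l1");print(names,R.x[:2].round(4),np.degrees(R.x[2]).round(2),"res px");print(R.fun.reshape(-1,2).round(1).tolist());return R.x
if __name__=="__main__":
    J=[(tj((128,540)),(-65,40,12)),(tj((398,485)),(-65,-40,12)),(tj((325,48)),(65,-40,12)),
     (tj((70,148)),(38,30,68)),(tj((287,108)),(38,-30,68)),(tj((280,48)),(54,-30,68)),(tj((62,95)),(54,30,68))]
    Js=[(sj((38,390)),(-65,40,12)),(sj((215,490)),(-65,-40,12)),(sj((440,170)),(38,-30,68)),(sj((465,157)),(54,-30,68))]
    fit(J,[.55,.336,.17],"jig top");fit(Js,[.55,.336,.17],"jig scene");j=fit(J+Js,[.55,.336,.17],"jig")
    L=[(tj((105,150)),(11,20,66)),(tj((258,122)),(11,-20,66)),(tj((265,195)),(-11,-20,66)),(tj((120,220)),(-11,20,66))]
    l=fit(L,[.58,.34,.17],"lock")
    R=[(tr((122,535)),(-60,29,34)),(tr((328,498)),(-60,-29,34)),(tr((45,103)),(60,29,34))]
    Rs=[(sr((178,445)),(-60,-29,34)),(sr((42,378)),(-60,29,34)),(sr((448,283)),(60,-29,34)),(sr((178,543)),(-60,-29,0)),(sr((45,462)),(-60,29,0))]
    fit(R,[.53,.195,.17],"rack top");fit(Rs,[.53,.195,.17],"rack scene");r=fit(R+Rs,[.53,.195,.17],"rack")
    for n,p in [("s0",(228,440)),("s1",(208,347)),("s2",(193,258))]:
        w=atz(t,tr(p)[1],.094);print(n,w.round(4))
    for k in(-42,-18,6,40):print(T2(r,np.array((k,0,94))*m).round(4))
    W=[(tr((80,125)),(10,22,106)),(tr((245,75)),(10,-22,106)),(tr((262,165)),(-15,-22,106)),(tr((100,205)),(-15,22,106))]
    fit(W,[.57,.2,.17],"wedge")
    Jw=[(tj((105,350)),"hl"),(tj((325,300)),"hr")]
    c,sn=np.cos(j[2]),np.sin(j[2])
    for o,n in Jw:
        w=atz(t,o[1],.062)-np.array([j[0],j[1],0]);print(n,(c*w[0]+sn*w[1])*1e3,(-sn*w[0]+c*w[1])*1e3)
    w=np.array([l[0]-j[0],l[1]-j[1]]);print("lock in jig",(c*w[0]+sn*w[1])*1e3,(-sn*w[0]+c*w[1])*1e3)
E
python3 fit.py
```

```text
jig top [0.5486 0.3356] 11.18 res px
[[-0.6, 0.5], [0.8, 0.4], [-0.3, -0.4], [0.1, 0.0], [0.3, -0.2], [-0.1, 0.2], [-0.1, -0.5]]
jig scene [0.5476 0.3317] 12.48 res px
[[-0.2, 0.1], [0.2, -0.4], [-0.7, 0.5], [0.7, -0.2]]
jig [0.5487 0.3349] 11.72 res px
[[0.1, 0.5], [1.3, 0.2], [-0.3, -0.6], [0.3, 0.1], [0.5, -0.4], [-0.0, 0.0], [0.0, -0.4], [-0.4, -0.8], [-0.5, -1.2], [-1.0, 0.0], [0.4, -0.6]]
lock [0.574  0.3411] 10.34 res px
[[0.3, -0.6], [-0.5, -0.3], [0.2, 0.4], [-0.0, 0.5]]
rack top [0.5259 0.1975] 9.81 res px
[[-0.2, -0.2], [0.1, -0.1], [0.1, 0.3]]
rack scene [0.5255 0.1972] 11.35 res px
[[-0.4, 0.8], [-0.4, -0.9], [0.2, -0.9], [0.3, 0.3], [0.3, 0.2]]
rack [0.5259 0.1973] 10.43 res px
[[0.2, -0.1], [0.5, -0.3], [-0.1, 0.5], [-0.7, 0.6], [-0.4, -1.3], [0.6, -0.7], [-0.0, 0.1], [0.3, -0.2]]
s0 [0.4839 0.1903 0.094 ]
s1 [0.5075 0.1951 0.094 ]
s2 [0.5304 0.1988 0.094 ]
[0.4846 0.1897 0.094 ]
[0.5082 0.1941 0.094 ]
[0.5318 0.1984 0.094 ]
[0.5653 0.2046 0.094 ]
wedge [0.5614 0.2052] 14.39 res px
[[-0.4, -1.1], [-0.4, -0.1], [0.7, 0.3], [0.2, 0.6]]
hl -16.458547823036945 31.35878901599535
hr -15.097566522974663 -28.9250764746052
lock in jig 26.063480509781282 0.922298307555352
```

```bash
cat > tri.py <<'E'
from fit import *
def tri(pa,pb):
    (oa,da),(ob,db)=ray(*pa),ray(*pb)
    A=[];b=[]
    for o,d in((oa,da),(ob,db)):
        d=d/np.linalg.norm(d);M=np.eye(3)-np.outer(d,d);A.append(M);b.append(M@o)
    x=np.linalg.lstsq(np.vstack(A),np.concatenate(b),rcond=None)[0]
    return x
J=np.array([.5486,.3352,np.radians(11.2)])
def injig(w):
    w=w-np.array([J[0],J[1],0]);c,sn=np.cos(J[2]),np.sin(J[2]);return (np.array([c*w[0]+sn*w[1],-sn*w[0]+c*w[1],w[2]])*1e3).round(1)
E
python3 - <<'E'
from tri import *
for n,a,b in [("flapL",tj((90,283)),sj((175,50))),("flapR",tj((298,243)),sj((308,92))),("hingeR",tj((328,312)),sj((300,242))),("hingeL",tj((103,350)),sj((150,182))),
 ("lockNR",tj((265,195)),sj((368,190))),("fenceIR",tj((287,108)),sj((440,170)))]:
    w=tri(a,b);print(n,w.round(3),injig(w))
full=lambda f,p:(f,np.array(p)/1.5)
for n,a,b in [("millTopR",full(t,(210,288)),full(s,(318,185))),("millbaseR",full(t,(262,500)),full(s,(186,328))),("lamp",full(t,(0,0)),full(s,(0,0)))][:2]:
    w=tri(a,b);print(n,w.round(3))
for p in[(262,500),(245,440),(217,300)]:print(atz(*full(t,p),0.0).round(3),atz(*full(t,p),0.2).round(3))
for q in (trace(grab_frame("top"),"jaw"),):
    pass
E
```

```text
flapL [0.537 0.361 0.106] [ -6.7  28.1 106.4]
flapR [0.548 0.308 0.11 ] [ -5.8 -27.  109.7]
hingeR [0.537 0.302 0.067] [-17.8 -30.5  66.6]
hingeL [0.524 0.363 0.065] [-18.3  32.   65.1]
lockNR [0.57  0.319 0.066] [ 17.7 -20.2  65.7]
fenceIR [0.593 0.313 0.067] [ 39.3 -30.   67.4]
millTopR [0.597 0.472 0.175]
millbaseR [0.321 0.427 0.012]
[0.318 0.43  0.   ] [0.345 0.389 0.2  ]
[0.403 0.459 0.   ] [0.411 0.412 0.2  ]
[0.615 0.514 0.   ] [0.576 0.455 0.2  ]
```

```bash
cat > mv.py <<'E'
from tri import *
from scipy.spatial.transform import Rotation as Ro
def Rt(yawdeg):
    a=np.radians(yawdeg);z=np.array([np.cos(a),np.sin(a),0]);x=np.array([0,0,-1.]);y=np.cross(z,x)
    return np.column_stack([x,y,z])
def jw(x,y,z): # jig mm -> world m
    return T2(J,np.array([x,y,z])*1e-3)
def rel(targets,yaw):
    o=observe();R=o["orientation"];p=o["tcp_pos"]
    print("t",o["time_s"],"p",p.round(4),"w",round(o["grip_width"],4),"F",o["force"].round(1))
    for P in targets:
        d=R.T@(np.array(P)-p)*100
        tv=np.degrees(Ro.from_matrix(R.T@Rt(yaw)).as_rotvec())
        print("xyz",d.round(2).tolist(),"turn",tv.round(1).tolist(),"n>=",np.ceil(np.linalg.norm(d)/5),np.ceil(np.linalg.norm(tv)/8.59))
E
python3 - <<'E'
from mv import *
rel([[.256,.57,.34],[.40,.30,.34],jw(25,0,300),jw(25,0,130),jw(25,0,84)],11.2)
E
```

```text
t 0.2 p [0.2558 0.5699 0.2382] w 0.0879 F [-0.2 -0.5  0.2]
xyz [-10.18, 0.01, 0.02] turn [-35.4, -0.0, 0.1] n>= 3.0 5.0
xyz [-10.15, -18.73, 24.21] turn [-35.4, -0.0, 0.1] n>= 7.0 5.0
xyz [-6.16, -7.99, 38.36] turn [-35.4, -0.0, 0.1] n>= 8.0 5.0
xyz [10.84, -7.97, 38.36] turn [-35.4, -0.0, 0.1] n>= 9.0 5.0
xyz [15.44, -7.96, 38.36] turn [-35.4, -0.0, 0.1] n>= 9.0 5.0
```

Request:
apply_moves(
  hand=[1, 1, 1, 1, 1, 1, 1, 1, 1, 1, 1, 1, 1, 1, 1, 1],
  xyz=[
    [-5, 0, 0],
    [-10, 0, 0],
    [-10, 0, 0],
    [-10, -4, 5],
    [-10, -8, 10],
    [-10, -12, 15],
    [-10, -16, 20],
    [-10, -18.7, 24.2],
    [-10, -16, 27],
    [-9, -13, 31],
    [-8, -10, 35],
    [-6.2, -8, 38.4],
    [-6.2, -8, 38.4],
    [-6.2, -8, 38.4],
    [-6.2, -8, 38.4],
    [-6.2, -8, 38.4],
  ],
  turn=[
    [0, 0, 0],
    [0, 0, 0],
    [0, 0, 0],
    [-8, 0, 0],
    [-16, 0, 0],
    [-24, 0, 0],
    [-32, 0, 0],
    [-35.4, 0, 0],
    [-35.4, 0, 0],
    [-35.4, 0, 0],
    [-35.4, 0, 0],
    [-35.4, 0, 0],
    [-35.4, 0, 0],
    [-35.4, 0, 0],
    [-35.4, 0, 0],
    [-35.4, 0, 0],
  ],
  force=30,
)

```text
time_s: 1.8
tcp_pos: [0.5721, 0.3408, 0.3016]
orientation: [[-0.0, -0.197, 0.98], [0.001, 0.98, 0.197], [-1.0, 0.001, 0.0]]
force: [-0.5, 0.3, 0.1]
grip_width: 0.0004
```

Run:
```python
from mv import *
s=grab_frame("scene");t=grab_frame("top")
save(s,"s1.png",scale=1.5);save(t,"t1.png",scale=1.5)
rel([jw(25,0,130),jw(25,0,84),jw(-30,0,84)],11.2);print(observe()["q"].round(2))
```

```text
t 1.9 p [0.5724 0.3406 0.3018] w 0.0005 F [-0.2  1.6 -0.1]
xyz [17.18, -0.08, 0.04] turn [0.1, 0.0, -0.0] n>= 4.0 1.0
xyz [21.78, -0.09, 0.04] turn [0.1, 0.0, -0.0] n>= 5.0 1.0
xyz [21.78, -0.07, -5.46] turn [0.1, 0.0, -0.0] n>= 5.0 1.0
[-0.44  0.7  -0.34  1.34  0.24  1.14  0.97]
```

View pics/s1.png

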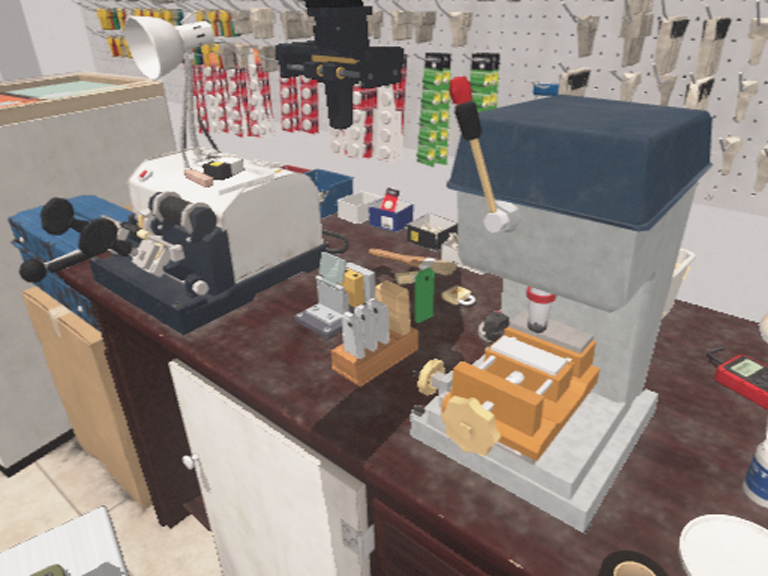

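View pics/t1.png

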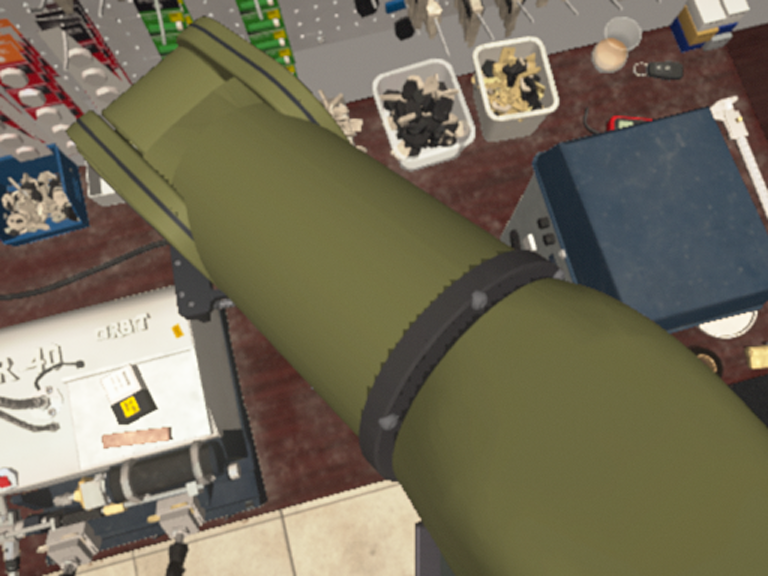

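Request:
apply_moves(
  hand=[1, 1, 1, 1, 1, 1, 1, 1, 1, 1, 1, 1, 1, 1, 1, 1, 1, 1, 1, 1],
  xyz=[
    [5, 0, 0],
    [10, 0, 0],
    [14, 0, 0],
    [17, 0, 0],
    [20, 0, 0],
    [21.8, 0, 0],
    [21.8, 0, 0],
    [21.8, 0, -1],
    [21.8, 0, -1.5],
    [21.8, 0, -2],
    [21.8, 0, -2.5],
    [21.8, 0, -3],
    [21.8, 0, -3.4],
    [21.8, 0, -3.8],
    [21.8, 0, -4.1],
    [21.8, 0, -4.4],
    [21.8, 0, -4.7],
    [21.8, 0, -5],
    [21.8, 0, -5],
    [21.8, 0, -5],
  ],
  turn=[
    [0, 0, 0],
    [0, 0, 0],
    [0, 0, 0],
    [0, 0, 0],
    [0, 0, 0],
    [0, 0, 0],
    [0, 0, 0],
    [0, 0, 0],
    [0, 0, 0],
    [0, 0, 0],
    [0, 0, 0],
    [0, 0, 0],
    [0, 0, 0],
    [0, 0, 0],
    [0, 0, 0],
    [0, 0, 0],
    [0, 0, 0],
    [0, 0, 0],
    [0, 0, 0],
    [0, 0, 0],
  ],
)

```text
time_s: 3.9
tcp_pos: [0.5252, 0.3305, 0.0831]
orientation: [[0.002, -0.195, 0.981], [0.001, 0.981, 0.195], [-1.0, 0.0, 0.002]]
force: [4.7, 0.7, 1.8]
grip_width: 0.0004
```

Run:
```python
from mv import *
s=grab_frame("scene")
save(s,"s2.png",(160,110,300,240),5)
o=observe();print(injig(o["tcp_pos"]),o["force"])
```

```text
[-23.8  -0.1  83.1] [5.55288825 0.64004234 1.37415475]
```

View pics/s2.png

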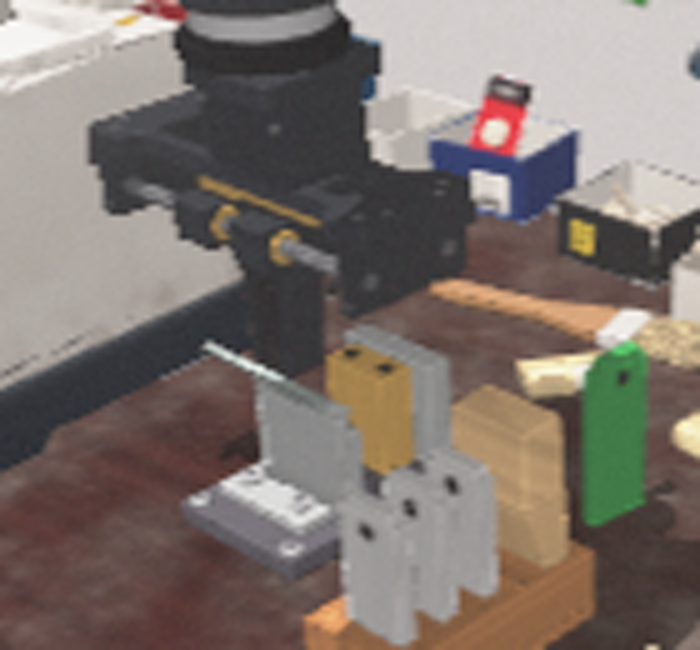

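Request:
apply_moves(
  hand=[1, 1, 1, 1],
  xyz=[
    [0, 0, -0.3],
    [0, 0, -0.6],
    [0, 0, -0.8],
    [0, 0, -0.8],
  ],
  turn=[
    [0, 0, 0],
    [0, 0, 0],
    [0, 0, 0],
    [0, 0, 0],
  ],
)

```text
time_s: 4.35
tcp_pos: [0.5227, 0.3303, 0.0848]
orientation: [[0.012, -0.193, 0.981], [0.006, 0.981, 0.193], [-1.0, 0.003, 0.012]]
force: [13.2, 1.5, 3.3]
grip_width: 0.0003
```

Request:
apply_moves(
  hand=[1, 1, 1, 1, 1],
  xyz=[
    [0, 0, 1.5],
    [-2, 0, 2],
    [-6, 0, 2],
    [-10, 0, 2],
    [-10, 0, 2],
  ],
  turn=[
    [0, 0, 0],
    [0, 0, 0],
    [0, 0, 0],
    [0, 0, 0],
    [0, 0, 0],
  ],
)

```text
time_s: 4.85
tcp_pos: [0.5366, 0.3344, 0.1872]
orientation: [[0.004, -0.195, 0.981], [0.004, 0.981, 0.195], [-1.0, 0.003, 0.004]]
force: [0.4, 1.5, 0.1]
grip_width: 0.0004
```

Run:
```python
from mv import *
s=grab_frame("scene")
pickle.dump(s,open("s3.pkl","wb"))
save(s,"s3.png",(190,160,290,262),7)
rel([[.4842,.1900,.2],[.4842,.1900,.120],[.4842,.1900,.066]],10.4)
```

```text
t 4.9 p [0.5354 0.3332 0.1846] w 0.0006 F [-0.2 -0.4 -0. ]
xyz [-1.57, -13.05, -7.82] turn [0.9, 0.0, -0.1] n>= 4.0 1.0
xyz [6.43, -13.06, -7.83] turn [0.9, 0.0, -0.1] n>= 4.0 1.0
xyz [11.83, -13.06, -7.83] turn [0.9, 0.0, -0.1] n>= 4.0 1.0
```

View pics/s3.png

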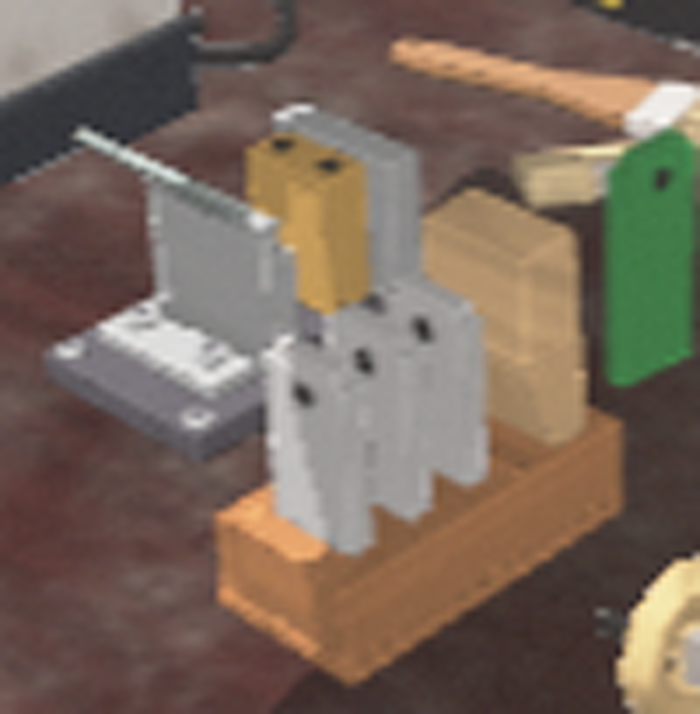

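Run:
```python
from mv import *
s=pickle.load(open("s3.pkl","rb"))
for hx in(-18.5,):
  for th in (2.2,2.3,2.4):
    for y in(27,-27):
      P=jw(hx+45*np.cos(th),y,66+45*np.sin(th));q=(proj(s,P)[0]-[190,160]+.5)*7-.5;print(th,y,q.round(0))
print("hinge",[((proj(s,jw(-18.5,y,66))[0]-[190,160]+.5)*7).round() for y in(30,-30)])
print("jawtopR",[((proj(s,jw(x,-30,54))[0]-[190,160]+.5)*7).round() for x in(-5,-7,-9,-11)])
print("plate R top front/back",[((proj(s,jw(x,-30,62))[0]-[190,160]+.5)*7).round() for x in(-16,-22)])
print("lock top near R",((proj(s,jw(15.5,-20,66))[0]-[190,160]+.5)*7).round())
```

```text
2.2 27 [ 89. 106.]
2.2 -27 [196. 156.]
2.3 27 [ 81. 117.]
2.3 -27 [188. 167.]
2.4 27 [ 75. 129.]
2.4 -27 [181. 180.]
hinge [array([153., 173.]), array([271., 229.])]
jawtopR [array([302., 245.]), array([298., 247.]), array([294., 249.]), array([289., 252.])]
plate R top front/back [array([277., 236.]), array([264., 243.])]
lock top near R [324. 183.]
```

Request:
apply_moves(
  hand=[-0.4, -0.4, -0.4, -0.4, -0.4, -0.4, -0.4, -0.4, -0.4, -0.4, -0.4],
  xyz=[
    [-1.6, -4, -2],
    [-1.6, -8, -4],
    [-1.6, -11, -6],
    [-1.6, -13, -7.8],
    [-1.6, -13, -7.8],
    [3, -13, -7.8],
    [6.4, -13.05, -7.83],
    [9, -13.05, -7.83],
    [11.8, -13.05, -7.83],
    [11.8, -13.05, -7.83],
    [11.8, -13.05, -7.83],
  ],
  turn=[
    [0.9, 0, 0],
    [0.9, 0, 0],
    [0.9, 0, 0],
    [0.9, 0, 0],
    [0.9, 0, 0],
    [0.9, 0, 0],
    [0.9, 0, 0],
    [0.9, 0, 0],
    [0.9, 0, 0],
    [0.9, 0, 0],
    [0.9, 0, 0],
  ],
)

```text
time_s: 6.0
tcp_pos: [0.4836, 0.1898, 0.0641]
orientation: [[-0.003, -0.18, 0.984], [-0.001, 0.984, 0.18], [-1.0, -0.0, -0.003]]
force: [-0.3, 0.4, 1.0]
grip_width: 0.0619
```

Run:
```python
from mv import *
s=grab_frame("scene")
save(s,"s4.png",(190,130,290,252),6)
rel([[.4842,.1900,.066]],10.4)
```

```text
t 6.05 p [0.4845 0.19   0.065 ] w 0.0617 F [ 0.7  1.3 -0.2]
xyz [-0.1, 0.01, -0.03] turn [-0.0, -0.0, -0.0] n>= 1.0 1.0
```

View pics/s4.png

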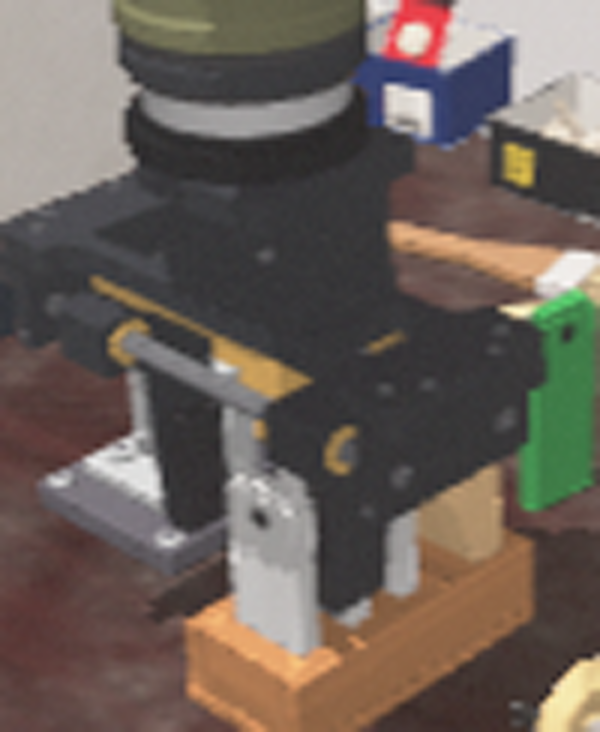

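Request:
apply_moves(
  hand=[1, 1, 1, 1, 1, 1, 1, 1, 1, 1, 1, 1, 1, 1],
  xyz=[
    [0, 0, 0],
    [0, 0, 0],
    [0, 0, 0],
    [0, 0, 0],
    [0, 0, 0],
    [-0.5, 0, 0],
    [-1.5, 0, 0],
    [-3, 0, 0],
    [-5, 0, 0],
    [-8, 0, 0],
    [-11, 0, 0],
    [-13, 0, 0],
    [-13, 0, 0],
    [-13, 0, 0],
  ],
  turn=[
    [0, 0, 0],
    [0, 0, 0],
    [0, 0, 0],
    [0, 0, 0],
    [0, 0, 0],
    [0, 0, 0],
    [0, 0, 0],
    [0, 0, 0],
    [0, 0, 0],
    [0, 0, 0],
    [0, 0, 0],
    [0, 0, 0],
    [0, 0, 0],
    [0, 0, 0],
  ],
  force=30,
)

```text
time_s: 7.45
tcp_pos: [0.4846, 0.1892, 0.1949]
orientation: [[0.0, -0.179, 0.984], [0.0, 0.984, 0.179], [-1.0, -0.0, 0.0]]
force: [0.2, -0.2, -0.1]
grip_width: 0.0336
```

Run:
```python
from mv import *
s=grab_frame("scene")
save(s,"s5.png",(190,90,310,260),4)
rel([jw(10,0,200),jw(10,0,130),jw(10,0,80)],11.2)
```

```text
t 7.5 p [0.4842 0.1889 0.1942] w 0.0338 F [ 0.1  0.  -0.3]
xyz [-0.6, 13.25, 9.96] turn [-0.9, -0.1, 0.0] n>= 4.0 1.0
xyz [6.4, 13.25, 9.96] turn [-0.9, -0.1, 0.0] n>= 4.0 1.0
xyz [11.4, 13.26, 9.97] turn [-0.9, -0.1, 0.0] n>= 5.0 1.0
```

View pics/s5.png

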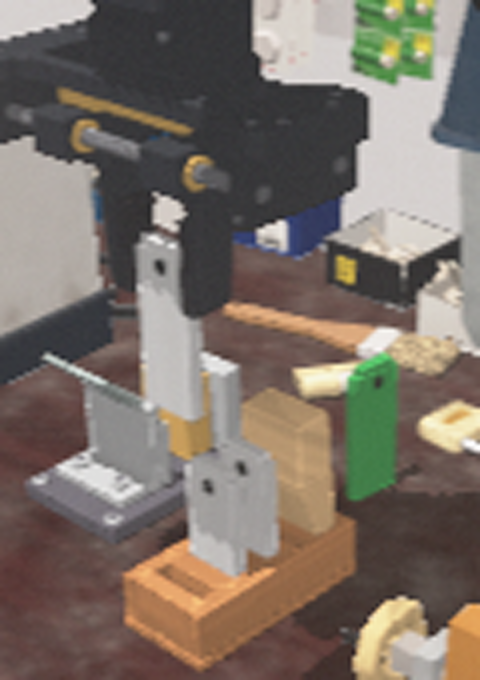

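Run:
```python
from mv import *
s=grab_frame("scene");o=observe();R=o["orientation"];p=o["tcp_pos"]
im=s["frame"][:,:,::-1]
c=(215,140,265,205);sc=9
im=cv2.resize(im[c[1]:c[3],c[0]:c[2]],None,fx=sc,fy=sc,interpolation=cv2.INTER_CUBIC)
def P(d,y,z): return (((proj(s,p+R@np.array([d,y,z])*1e-3)[0]-c[:2]+.5)*sc)).astype(int)
pts=[P(59,-17,-4.5),P(59,17,-4.5),P(-24,17,-4.5),P(-24,-17,-4.5)]
for a,b in zip(pts,pts[1:]+pts[:1]):cv2.line(im,tuple(map(int,a)),tuple(map(int,b)),(0,0,255),1)
cv2.imwrite("pics/s5m.png",im)
```

```text
(no output)
```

View pics/s5m.png

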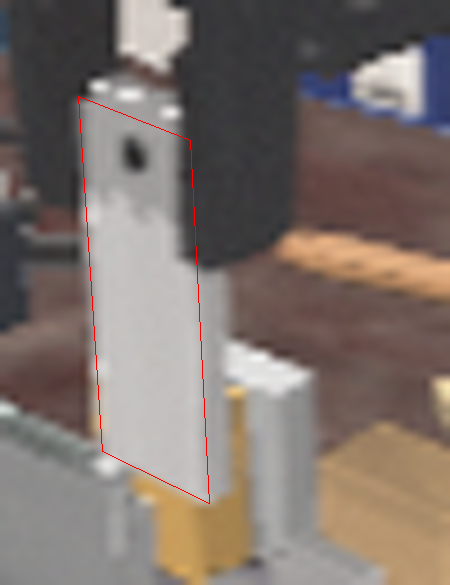

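Request:
apply_moves(
  hand=[1, 1, 1, 1, 1, 1, 1, 1, 1, 1, 1, 1],
  xyz=[
    [-0.6, 4, 3],
    [-0.6, 8, 6],
    [-0.6, 11, 8],
    [-0.6, 13, 9.3],
    [-0.6, 13.3, 9.5],
    [-0.6, 13.3, 9.5],
    [2, 13.3, 9.5],
    [4.5, 13.3, 9.5],
    [5.5, 13.3, 9.5],
    [6.4, 13.3, 9.5],
    [6.4, 13.3, 9.5],
    [6.4, 13.3, 9.5],
  ],
  turn=[
    [-0.9, 0, 0],
    [-0.9, 0, 0],
    [-0.9, 0, 0],
    [-0.9, 0, 0],
    [-0.9, 0, 0],
    [-0.9, 0, 0],
    [-0.9, 0, 0],
    [-0.9, 0, 0],
    [-0.9, 0, 0],
    [-0.9, 0, 0],
    [-0.9, 0, 0],
    [-0.9, 0, 0],
  ],
)

```text
time_s: 8.75
tcp_pos: [0.5549, 0.3373, 0.1315]
orientation: [[0.001, -0.194, 0.981], [0.001, 0.981, 0.194], [-1.0, 0.0, 0.001]]
force: [-0.0, 0.1, -0.9]
grip_width: 0.0335
```

Run:
```python
from mv import *
s=grab_frame("scene");o=observe()
save(s,"s6.png",(195,130,275,230),7)
print(injig(o["tcp_pos"]),o["force"])
rel([jw(5,0.5,75),jw(5,0.5,71.5)],11.2)
```

```text
[  6.7   1.1 131.8] [-0.71050868  0.50032602 -0.45199235]
t 8.8 p [0.555  0.3376 0.1318] w 0.0336 F [-0.7  0.5 -0.5]
xyz [5.68, -0.06, -0.18] turn [0.0, 0.1, -0.0] n>= 2.0 1.0
xyz [6.03, -0.06, -0.18] turn [0.0, 0.1, -0.0] n>= 2.0 1.0
```

View pics/s6.png

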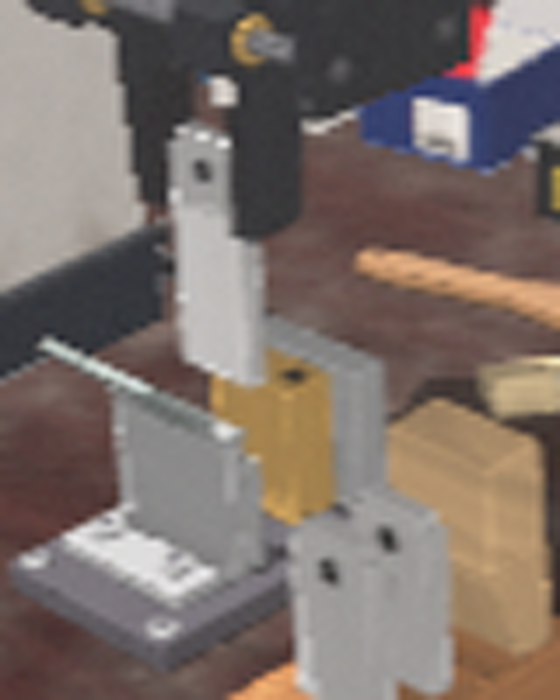

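Request:
apply_moves(
  hand=[1, 1, 1, 1, 1, 1, 1, 1],
  xyz=[
    [0.5, 0, -0.18],
    [1.5, 0, -0.18],
    [2.5, 0, -0.18],
    [3.5, 0, -0.18],
    [4.5, 0, -0.18],
    [5.3, 0, -0.18],
    [5.7, 0, -0.18],
    [5.7, 0, -0.18],
  ],
  turn=[
    [0, 0, 0],
    [0, 0, 0],
    [0, 0, 0],
    [0, 0, 0],
    [0, 0, 0],
    [0, 0, 0],
    [0, 0, 0],
    [0, 0, 0],
  ],
)

```text
time_s: 9.6
tcp_pos: [0.5523, 0.3368, 0.0729]
orientation: [[-0.001, -0.195, 0.981], [-0.001, 0.981, 0.195], [-1.0, -0.0, -0.001]]
force: [-0.0, -0.6, -0.3]
grip_width: 0.0333
```

Request:
apply_moves(
  hand=[1, 1, 1],
  xyz=[
    [0.2, 0, 0],
    [0.3, 0, 0],
    [0.3, 0, 0],
  ],
  turn=[
    [0, 0, 0],
    [0, 0, 0],
    [0, 0, 0],
  ],
)

```text
time_s: 9.9
tcp_pos: [0.553, 0.3373, 0.0714]
orientation: [[0.001, -0.195, 0.981], [0.001, 0.981, 0.195], [-1.0, 0.001, 0.001]]
force: [-0.5, 0.2, 2.0]
grip_width: 0.0338
```

Run:
```python
from mv import *
s=grab_frame("scene");o=observe()
save(s,"s7.png",(195,130,275,230),7)
print(injig(o["tcp_pos"]),o["force"])
```

```text
[ 4.7  1.2 71.4] [-0.7964482   0.04284079  2.43980958]
```

View pics/s7.png

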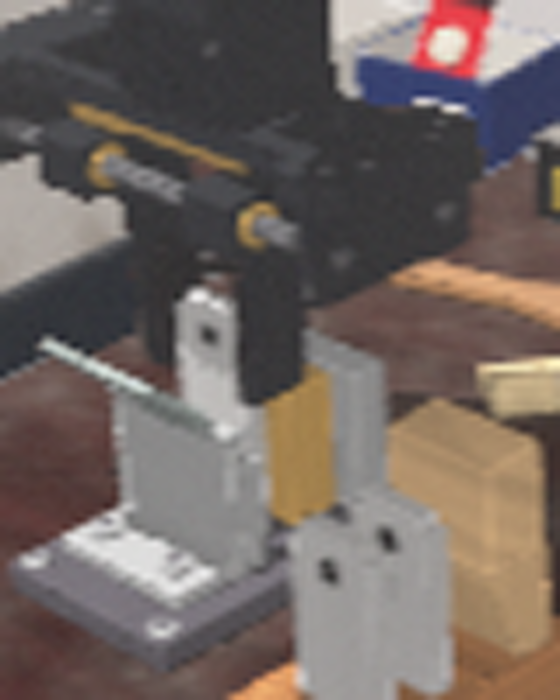

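Request:
apply_moves(
  hand=[1, 1, 1, 1, 1],
  xyz=[
    [-0.05, -0.05, 0.1],
    [-0.05, -0.05, 0.25],
    [-0.05, -0.05, 0.4],
    [-0.05, -0.05, 0.5],
    [-0.05, -0.05, 0.5],
  ],
  turn=[
    [0, 0, 0],
    [0, 0, 0],
    [0, 0, 0],
    [0, 0, 0],
    [0, 0, 0],
  ],
)

```text
time_s: 10.45
tcp_pos: [0.5577, 0.3375, 0.0713]
orientation: [[-0.0, -0.195, 0.981], [0.0, 0.981, 0.195], [-1.0, 0.0, -0.0]]
force: [-0.7, -0.4, 3.6]
grip_width: 0.0337
```

Request:
apply_moves(
  hand=[1, 1, 1],
  xyz=[
    [0, 0, 0.1],
    [0, 0, 0.2],
    [0, 0, 0.2],
  ],
  turn=[
    [0, 0, 0],
    [0, 0, 0],
    [0, 0, 0],
  ],
)

```text
time_s: 10.75
tcp_pos: [0.5597, 0.3379, 0.0714]
orientation: [[0.0, -0.195, 0.981], [0.0, 0.981, 0.195], [-1.0, 0.0, 0.0]]
force: [-2.2, 0.0, 3.2]
grip_width: 0.0334
```

Request:
apply_moves(
  hand=[1, 1, 1],
  xyz=[
    [-0.03, 0, 0.1],
    [-0.03, 0, 0.2],
    [-0.03, 0, 0.2],
  ],
  turn=[
    [0, 0, 0],
    [0, 0, 0],
    [0, 0, 0],
  ],
)

```text
time_s: 11.05
tcp_pos: [0.561, 0.338, 0.0714]
orientation: [[-0.001, -0.195, 0.981], [-0.001, 0.981, 0.195], [-1.0, -0.0, -0.001]]
force: [-3.0, -0.2, 3.3]
grip_width: 0.0337
```

Run:
```python
from mv import *
s=grab_frame("scene");o=observe()
save(s,"s8.png",(195,130,275,230),7)
print(injig(o["tcp_pos"]),o["force"])
```

```text
[12.7  0.4 71.4] [-3.99869324 -1.83254287  3.19068964]
```

View pics/s8.png

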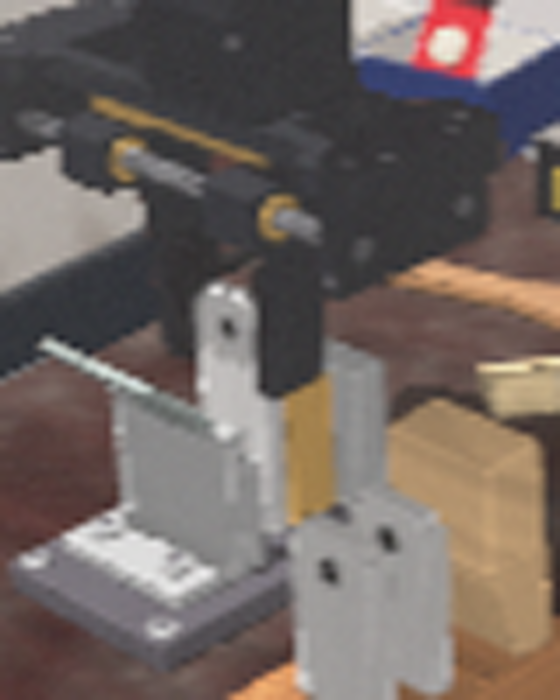

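Request:
apply_moves(
  hand=[1, 1, 1],
  xyz=[
    [0, 0, 0.1],
    [0, 0, 0.15],
    [0, 0, 0.15],
  ],
  turn=[
    [0, 0, 0],
    [0, 0, 0],
    [0, 0, 0],
  ],
)

```text
time_s: 11.4
tcp_pos: [0.5611, 0.3381, 0.0713]
orientation: [[-0.004, -0.195, 0.981], [-0.002, 0.981, 0.195], [-1.0, -0.001, -0.004]]
force: [-6.8, -2.4, 6.1]
grip_width: 0.0335
```

Request:
apply_moves(
  hand=[1, 1, 0.1, 0, -0.2, -0.4, -0.4],
  xyz=[
    [-0.02, 0, -0.15],
    [-0.02, 0, -0.2],
    [-0.02, 0, -0.2],
    [-0.02, 0, -0.2],
    [-0.02, 0, -0.2],
    [-0.02, 0, -0.2],
    [-0.02, 0, -0.2],
  ],
  turn=[
    [0, 0, 0],
    [0, 0, 0],
    [0, 0, 0],
    [0, 0, 0],
    [0, 0, 0],
    [0, 0, 0],
    [0, 0, 0],
  ],
)

```text
time_s: 12.1
tcp_pos: [0.5613, 0.3382, 0.0718]
orientation: [[0.0, -0.195, 0.981], [0.0, 0.981, 0.195], [-1.0, 0.0, 0.001]]
force: [0.0, -0.1, 1.1]
grip_width: 0.0616
```

Run:
```python
from mv import *
s=grab_frame("scene");o=observe()
save(s,"s9.png",(195,130,275,230),7)
print(injig(o["tcp_pos"]),o["force"],o["grip_width"])
```

```text
[13.   0.4 71.8] [0.44721014 0.48681193 0.55396205] 0.061884546556861306
```

View pics/s9.png

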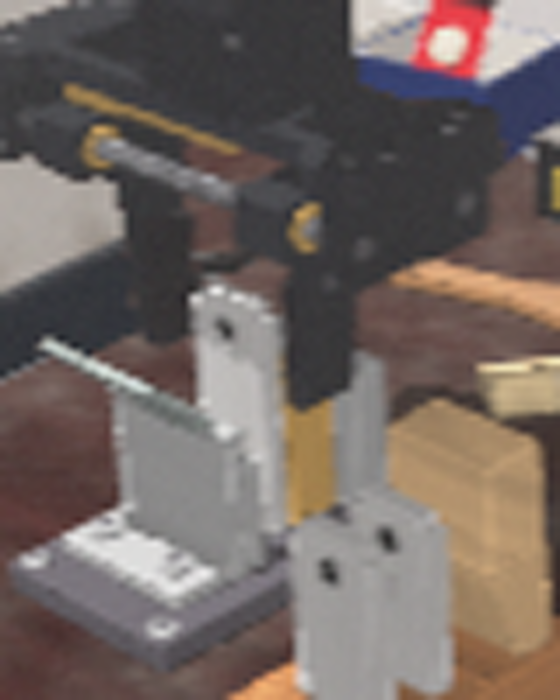

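Request:
apply_moves(
  hand=[-0.5, -0.5, -0.5, -0.5, -0.5, -0.5],
  xyz=[
    [-1, 0, 0],
    [-3, 0, 0],
    [-6, 0, 0],
    [-10, 0, 0],
    [-14, 0, 0],
    [-14, 0, 0],
  ],
  turn=[
    [0, 0, 0],
    [0, 0, 0],
    [0, 0, 0],
    [0, 0, 0],
    [0, 0, 0],
    [0, 0, 0],
  ],
)

```text
time_s: 12.75
tcp_pos: [0.564, 0.3407, 0.2188]
orientation: [[0.01, -0.194, 0.981], [0.008, 0.981, 0.194], [-1.0, 0.006, 0.011]]
force: [0.4, 0.3, -0.4]
grip_width: 0.0661
```

Run:
```python
from mv import *
s=grab_frame("scene");pickle.dump(s,open("s10.pkl","wb"))
im=s["frame"][:,:,::-1]
c=(195,150,280,250);sc=7
im=cv2.resize(im[c[1]:c[3],c[0]:c[2]],None,fx=sc,fy=sc,interpolation=cv2.INTER_CUBIC);cv2.imwrite("pics/s10.png",im)
W=np.array([.5614,.2052,np.radians(10.4)])
def P(x,y,z): return tuple(int(v) for v in ((proj(s,T2(W,np.array([x,y,z])*1e-3))[0]-c[:2]+.5)*sc))
L=[((-15,22,106),(10,22,106)),((10,22,106),(10,-22,106)),((10,-22,106),(-15,-22,106)),((-15,-22,106),(-15,22,106)),((-15,-22,106),(-15,-22,66)),((-15,-22,66),(-15,22,66)),((10,-22,106),(10,-22,40))]
for a,b in L:cv2.line(im,P(*a),P(*b),(0,0,255),1)
cv2.imwrite("pics/s10m.png",im)
rel([[.5595,.2048,.2],[.5595,.2048,.13],[.5595,.2048,.064]],10.4)
```

```text
t 12.8 p [0.5627 0.3395 0.2157] w 0.0665 F [ 0.4  0.1 -0.3]
xyz [1.51, -13.15, -2.94] turn [0.8, 0.4, -0.2] n>= 3.0 1.0
xyz [8.51, -13.18, -2.99] turn [0.8, 0.4, -0.2] n>= 4.0 1.0
xyz [15.11, -13.2, -3.04] turn [0.8, 0.4, -0.2] n>= 5.0 1.0
```

View pics/s10m.png

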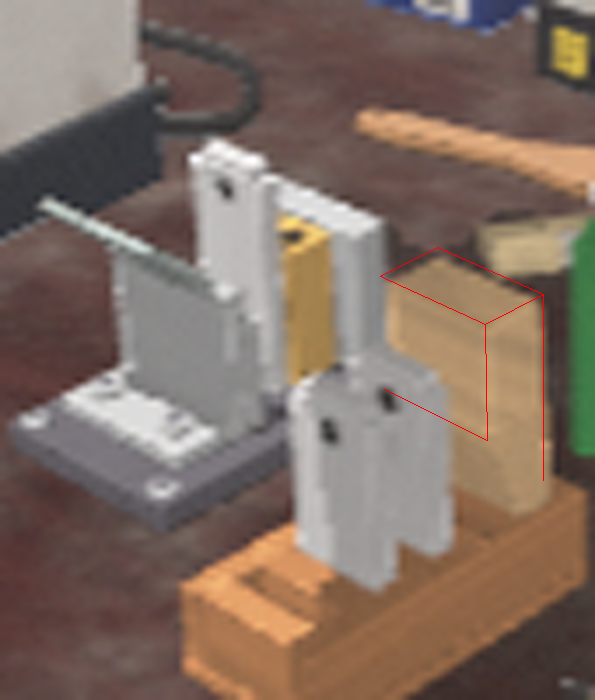

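Request:
apply_moves(
  hand=[-0.5, -0.5, -0.5, -0.5, -0.5, -0.5, -0.5, -0.5, -0.5, -0.5, -0.5],
  xyz=[
    [1, -4, -1],
    [1, -8, -2],
    [1, -11, -2.5],
    [1, -13.05, -2.74],
    [1, -13.05, -2.74],
    [4, -13.05, -2.74],
    [8, -13.05, -2.74],
    [11, -13.05, -2.74],
    [13.5, -13.05, -2.74],
    [14.8, -13.05, -2.74],
    [14.8, -13.05, -2.74],
  ],
  turn=[
    [0.8, 0, 0],
    [0.8, 0, 0],
    [0.8, 0, 0],
    [0.8, 0, 0],
    [0.8, 0, 0],
    [0.8, 0, 0],
    [0.8, 0, 0],
    [0.8, 0, 0],
    [0.8, 0, 0],
    [0.8, 0, 0],
    [0.8, 0, 0],
  ],
)

```text
time_s: 13.9
tcp_pos: [0.558, 0.2057, 0.0618]
orientation: [[-0.004, -0.183, 0.983], [-0.001, 0.983, 0.183], [-1.0, 0.0, -0.004]]
force: [-0.8, 0.3, 0.6]
grip_width: 0.0662
```

Run:
```python
from mv import *
s=grab_frame("scene");o=observe()
save(s,"s11.png",(200,130,290,250),6)
print(o["tcp_pos"],o["orientation"].round(3).tolist(),o["force"])
```

```text
[0.55908825 0.20586922 0.06324664] [[-0.001, -0.182, 0.983], [0.0, 0.983, 0.182], [-1.0, 0.001, -0.001]] [-0.94341792 -0.06419826  0.02685153]
```

View pics/s11.png

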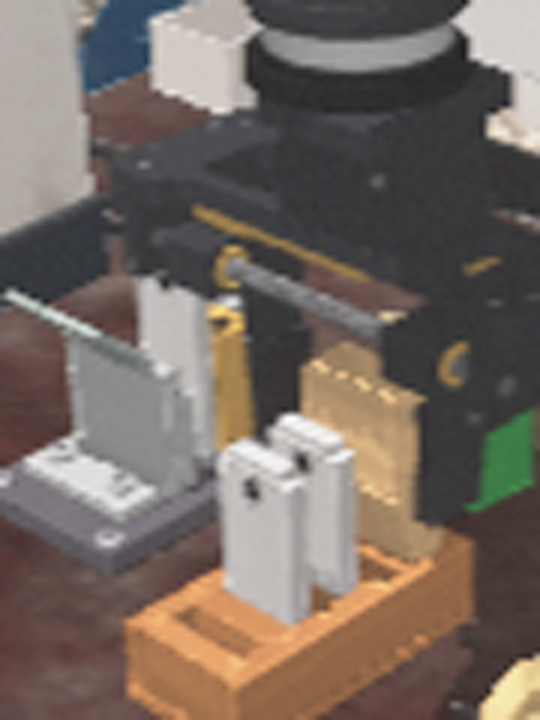

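Request:
apply_moves(
  hand=[1, 1, 1, 1, 1, 1, 1, 1, 1, 1, 1, 1, 1, 1],
  xyz=[
    [0, 0, 0],
    [0, 0, 0],
    [0, 0, 0],
    [0, 0, 0],
    [0, 0, 0],
    [-0.5, 0, 0],
    [-1.5, 0, 0],
    [-3, 0, 0],
    [-5, 0, 0],
    [-8, 0, 0],
    [-11, 0, 0],
    [-15, 0, 0],
    [-15, 0, 0],
    [-15, 0, 0],
  ],
  turn=[
    [0, 0, 0],
    [0, 0, 0],
    [0, 0, 0],
    [0, 0, 0],
    [0, 0, 0],
    [0, 0, 0],
    [0, 0, 0],
    [0, 0, 0],
    [0, 0, 0],
    [0, 0, 0],
    [0, 0, 0],
    [0, 0, 0],
    [0, 0, 0],
    [0, 0, 0],
  ],
  force=55,
)

```text
time_s: 15.35
tcp_pos: [0.56, 0.2048, 0.2154]
orientation: [[0.002, -0.181, 0.983], [0.001, 0.983, 0.181], [-1.0, 0.001, 0.002]]
force: [-0.5, 0.4, -1.2]
grip_width: 0.0436
```

```bash
cat > wm.py <<'E'
from mv import *
def wmark(s,o,c,sc,name,dz=12,hb=57,tilt=0):
    """wedge overlay: origin of wedge at tool z = dz-10 (flat face at dz), tip hb mm below TCP"""
    R=o["orientation"];p=o["tcp_pos"]
    im=s["frame"][:,:,::-1];im=cv2.resize(im[c[1]:c[3],c[0]:c[2]],None,fx=sc,fy=sc,interpolation=cv2.INTER_CUBIC)
    def P(x,y,h):
        q=proj(s,p+R@np.array([hb-h,y,x+dz-10])*1e-3)[0];return tuple(int(v) for v in (q-c[:2]+.5)*sc)
    for y in(-22,22):
        pl=[(5,y,0),(10,y,0),(10,y,100),(-15,y,100),(-15,y,60),(5,y,0)]
        for a,b in zip(pl,pl[1:]):cv2.line(im,P(*a),P(*b),(0,0,255) if y<0 else (255,0,0),1)
    cv2.imwrite("pics/"+name,im)
E
python3 - <<'E'
from wm import *
s=grab_frame("scene");o=observe()
print(o["tcp_pos"],o["force"],o["grip_width"])
wmark(s,o,(205,90,315,220),5,"s12.png",12,57)
E
```

```text
[0.55922565 0.20440358 0.21401576] [ 0.37996764 -0.86124689 -0.48086571] 0.04378354090385685
```

View pics/s12.png

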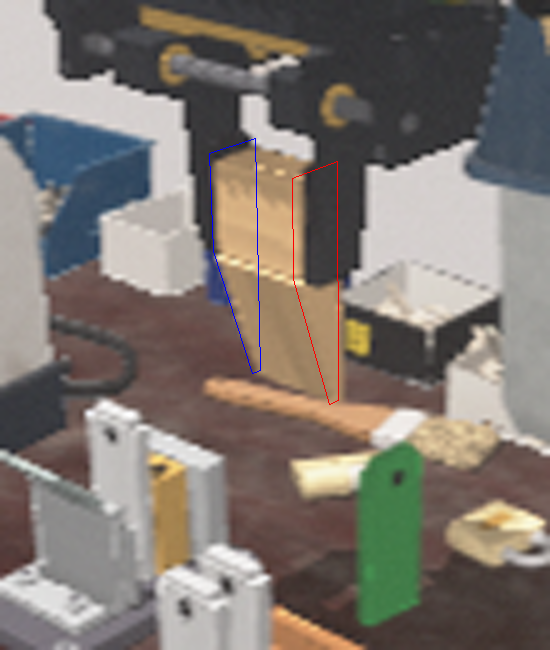

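Run:
```python
from wm import *
s=grab_frame("scene");o=observe()
wmark(s,o,(240,110,285,180),9,"s12b.png",14.5,57.5)
```

```text
(no output)
```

View pics/s12b.png

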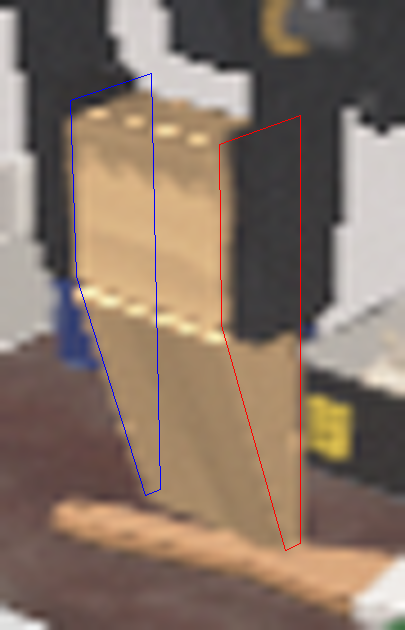

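Run:
```python
from wm import *
rel([jw(-10.5,0,210),jw(-10.5,0,125),jw(-10.5,0,105)],11.2)
```

```text
t 15.45 p [0.5588 0.2042 0.2132] w 0.0434 F [ 0.7 -0.3 -1.1]
xyz [0.31, 13.06, 0.32] turn [-0.8, -0.1, 0.0] n>= 3.0 1.0
xyz [8.81, 13.06, 0.33] turn [-0.8, -0.1, 0.0] n>= 4.0 1.0
xyz [10.81, 13.07, 0.33] turn [-0.8, -0.1, 0.0] n>= 4.0 1.0
```

Request:
apply_moves(
  hand=[1, 1, 1, 1, 1, 1, 1, 1, 1, 1, 1, 1],
  xyz=[
    [0, 3, 0],
    [0, 6.5, 0.3],
    [0, 10, 0.3],
    [0.3, 12.5, 0.3],
    [0.3, 13.06, 0.32],
    [0.3, 13.06, 0.32],
    [2.5, 13.06, 0.32],
    [5, 13.06, 0.32],
    [7, 13.06, 0.32],
    [8.4, 13.06, 0.32],
    [8.8, 13.06, 0.32],
    [8.8, 13.06, 0.32],
  ],
  turn=[
    [-0.8, 0, 0],
    [-0.8, 0, 0],
    [-0.8, 0, 0],
    [-0.8, 0, 0],
    [-0.8, 0, 0],
    [-0.8, 0, 0],
    [-0.8, 0, 0],
    [-0.8, 0, 0],
    [-0.8, 0, 0],
    [-0.8, 0, 0],
    [-0.8, 0, 0],
    [-0.8, 0, 0],
  ],
)

```text
time_s: 16.65
tcp_pos: [0.5394, 0.3327, 0.1254]
orientation: [[-0.0, -0.194, 0.981], [-0.001, 0.981, 0.194], [-1.0, -0.001, -0.001]]
force: [0.9, 0.7, 0.0]
grip_width: 0.0437
```

Run:
```python
from wm import *
s=grab_frame("scene");o=observe()
print(injig(o["tcp_pos"]),o["force"])
wmark(s,o,(195,120,275,220),7,"s13.png",15,58)
```

```text
[-9.100e+00 -1.000e-01  1.262e+02] [-0.13236061  0.12912463 -0.19012215]
```

View pics/s13.png

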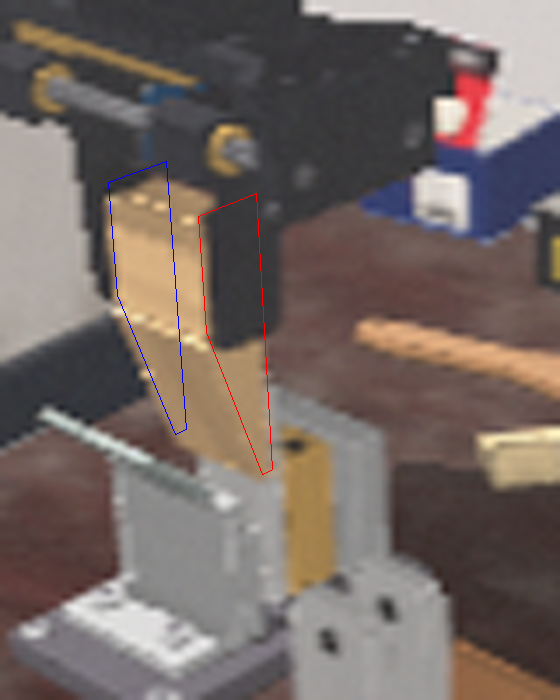

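Request:
apply_moves(
  hand=[1, 1, 1, 1, 1, 1],
  xyz=[
    [0.5, 0, -0.1],
    [1, 0, -0.1],
    [1.5, 0, -0.1],
    [2, 0, -0.1],
    [2.5, 0, -0.1],
    [2.5, 0, -0.1],
  ],
  turn=[
    [0, 0, 0],
    [0, 0, 0],
    [0, 0, 0],
    [0, 0, 0],
    [0, 0, 0],
    [0, 0, 0],
  ],
)

```text
time_s: 17.3
tcp_pos: [0.5377, 0.3333, 0.0998]
orientation: [[-0.001, -0.195, 0.981], [-0.001, 0.981, 0.195], [-1.0, -0.001, -0.001]]
force: [-0.0, -0.3, 0.4]
grip_width: 0.0436
```

Run:
```python
from wm import *
s=grab_frame("scene");o=observe()
print(injig(o["tcp_pos"]),o["force"],o["orientation"].round(3).tolist())
wmark(s,o,(195,130,275,230),7,"s14.png",15,58)
```

```text
[-10.9   0.3 100.2] [ 0.36108486 -0.34428367 -0.78769674] [[-0.001, -0.195, 0.981], [-0.001, 0.981, 0.195], [-1.0, -0.0, -0.001]]
```

View pics/s14.png

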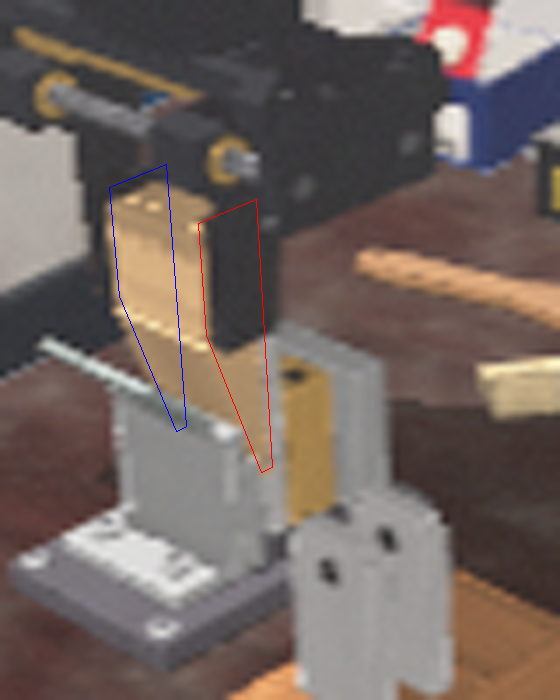

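Request:
apply_moves(
  hand=[1, 1, 1, 1, 1],
  xyz=[
    [0.3, 0, 0],
    [0.6, 0, 0],
    [0.8, 0, 0],
    [1, 0, 0],
    [1, 0, 0],
  ],
  turn=[
    [0, 0, 0],
    [0, 0, 0],
    [0, 0, 0],
    [0, 0, 0],
    [0, 0, 0],
  ],
)

```text
time_s: 17.85
tcp_pos: [0.5397, 0.3342, 0.0912]
orientation: [[0.003, -0.194, 0.981], [0.002, 0.981, 0.194], [-1.0, 0.001, 0.003]]
force: [5.1, 1.0, -0.3]
grip_width: 0.0436
```

Request:
apply_moves(
  hand=[1, 1, 1, 1],
  xyz=[
    [0, 0, 0.15],
    [0.2, 0, 0.3],
    [0.4, 0, 0.3],
    [0.4, 0, 0.3],
  ],
  turn=[
    [0, 0, 0],
    [0, 0, 0],
    [0, 0, 0],
    [0, 0, 0],
  ],
)

```text
time_s: 18.25
tcp_pos: [0.5414, 0.3344, 0.0878]
orientation: [[0.001, -0.195, 0.981], [0.0, 0.981, 0.195], [-1.0, 0.0, 0.001]]
force: [1.4, 0.2, 8.5]
grip_width: 0.0437
```

Run:
```python
from wm import *
s=grab_frame("scene");o=observe()
print(injig(o["tcp_pos"]),o["force"],o["orientation"].round(3).tolist(),o["torque"])
wmark(s,o,(195,130,275,230),7,"s15.png",15,58)
```

```text
[-7.2  0.6 87.8] [ 1.35380029 -0.7332379   8.30740714] [[0.001, -0.195, 0.981], [0.0, 0.981, 0.195], [-1.0, 0.0, 0.001]] [-0.01367747 -0.12118672  0.04542901]
```

View pics/s15.png

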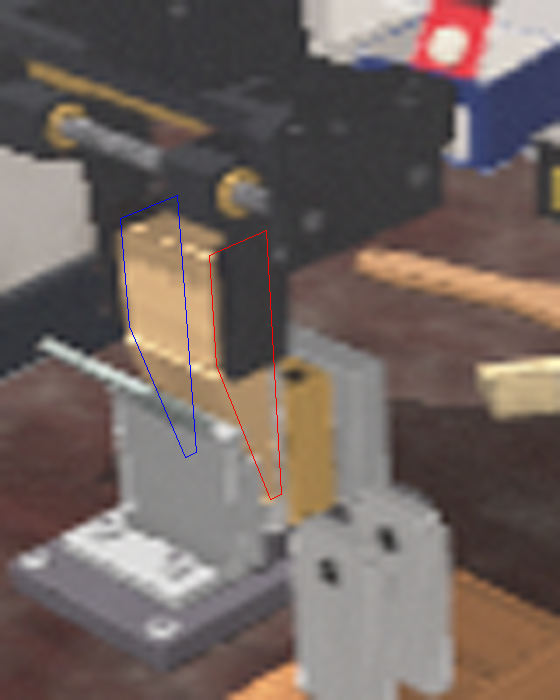

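Request:
apply_moves(
  hand=[1, 1, 1, 1],
  xyz=[
    [0.2, 0, 0.05],
    [0.4, 0, 0.05],
    [0.5, 0, 0.05],
    [0.5, 0, 0.05],
  ],
  turn=[
    [0, 0, 0],
    [0, 0, 0],
    [0, 0, 0],
    [0, 0, 0],
  ],
  force=60,
)

```text
time_s: 18.7
tcp_pos: [0.5423, 0.3349, 0.0862]
orientation: [[0.003, -0.194, 0.981], [0.001, 0.981, 0.194], [-1.0, 0.0, 0.003]]
force: [-3.2, -3.0, 31.7]
grip_width: 0.0435
```

Request:
apply_moves(
  hand=[1, 1, 1, 1, 1],
  xyz=[
    [0.1, 0, 0],
    [0.1, 0, 0],
    [0.1, 0, 0],
    [0.1, 0, 0],
    [0.1, 0, 0],
  ],
  turn=[
    [0, 0, 0],
    [0, 0, 0],
    [0, 0, 0],
    [0, 0, 0],
    [0, 0, 0],
  ],
)

```text
time_s: 19.2
tcp_pos: [0.5428, 0.3351, 0.0857]
orientation: [[0.004, -0.194, 0.981], [0.001, 0.981, 0.194], [-1.0, 0.001, 0.004]]
force: [-2.4, -3.0, 33.7]
grip_width: 0.0437
```

Run:
```python
from wm import *
s=grab_frame("scene");t=grab_frame("top");o=observe()
print(injig(o["tcp_pos"]),o["force"],o["orientation"].round(3).tolist(),o["torque"],o["grip_width"])
save(s,"s16.png",(180,110,300,260),5);save(t,"t16.png",scale=1.5)
```

```text
[-5.7  1.  85.7] [-2.00826516 -3.44706022 33.30013993] [[0.004, -0.194, 0.981], [0.001, 0.981, 0.194], [-1.0, 0.001, 0.004]] [-1.01123667  1.15645746  0.06680573] 0.04324816931776993
```

View pics/s16.png

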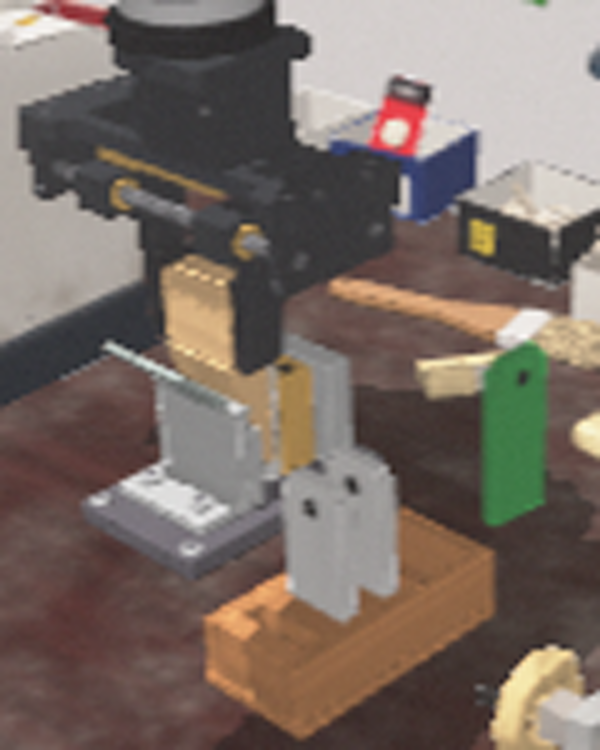

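View pics/t16.png

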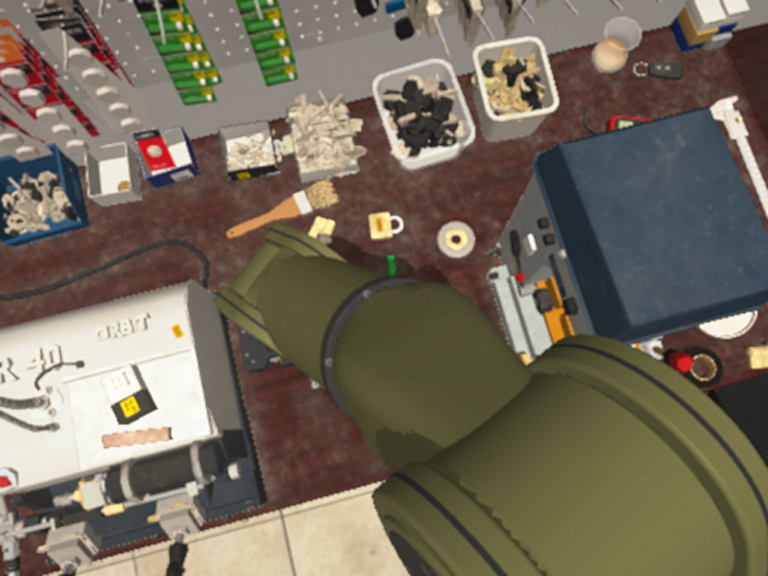

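```bash
python3 -c "
from plant import *
print(sign_off());o=observe();print(o['time_s'],o['force'],o['tcp_pos'])"
```

```text
the job is handed in; nothing more can be done
None
the job is handed in; nothing more can be done
```

The jig is packed and handed in at about 19 s of the 67 s allowed. The arm is still gripping the wedge at 60 N and pressing down with about 33 N.

- **Flap:** I pushed it back with shut fingers until the force rose. In the picture its edge then matched the projection for 2.4 rad within about 1 px.
- **Shim:** I measured the gap at about 23–24 mm, so one shim was enough. I drew shim0 and stood it upright against the lock body. I then pushed until the motion stopped dead at about 7 N, meaning the lock was on the fence.
- **Wedge:** It went in thin end down between shim and jaw and bound at about 13–14 mm thickness. Its tip is about 16 mm above the bed, judged from the tool height. The tool is upright to within 0.3°, and I saw no slip in the grip.

In the last pictures the force was steady, and the wheel, padlock and green look-alike stand untouched. The lock cylinder is partly hidden by the arm in the top view, but it shows undisturbed in the scene view.

**Limits of the checks:** The arm blocked the top camera at the end, so I judged the fence contact by force and tool position, not by sight. The wedge overlay on the picture was up to about 2 mm off at the wedge's top, which is within the calibration.

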